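# Clamp a test panel under a lift-and-turn swing clamp

### The arm

A 7-joint arm with a two-finger parallel gripper is mounted at the origin on a cart in front of the work surface, level with it; the furniture and walls round the work are solid. World frame = base frame: x ahead of the robot, y to its left, z up, the work surface at z = 0. Lengths are in m, angles in degrees, forces in N, time in s.
With the tool pointing down it reaches from about 0.425 to 0.875 m from the base axis. Payload 9.9 kg.
Tool frame: the origin (TCP) lies at the very end of the fingers, on their centre line; the grasp point (between the pads) lies 19 mm behind it; y points along the fingers, z is the direction in which the jaws open and shut, and the axes are right-handed (so a half turn about y gives the same grasp; the last joint's range is limited). The gripper opens to 85 mm and grips with 20 to 120 N. Pads are 22 mm wide; open, the fingers measure 114 mm over their backs; the gripper's body (76 mm by 85 mm) begins 54 mm behind the grasp point. The pads swing forward as they close: fully open they stand 13 mm farther back than shut.
Start: joints at [-77.051, 32.985, 1.427, 82.34, -0.859, 64.687, -3.237], TCP at [0.206, 0.643, 0.198] pointing down, gripper open.
Joint ranges: [-157.87, 157.87], [-19.46, 123.44], [-87.15, 90], [11.01, 140.99], [-62.26, 242.26], [9.8, 113.94], [-161.44, 161.44]. Speed limits (degrees/s): [127.2, 127.2, 172.46, 172.46, 180, 180, 180].

### API

Orientations are given as a 3x3 rotation matrix whose columns are the frame's x, y, z axes.
In Python, from station import robot gives the robot as it stands.
- The arm moves only by the tool arm_command, never from a script. Its argument "increments" is a list that holds one entry, the list of rows, each a list of 7 numbers: the turn, a rotation vector about the tool's x, y, z in degrees, then the shift along the tool's x, y, z in m, then the opening, from 0 (shut) to 1 (fully open). In form: [[[ax, ay, az, tx, ty, tz, claw], ...]]. A call has 1 to 20 rows; each row is the pose to reach, as a shift and turn from the pose commanded when the call began, along the tool's axes at that moment; what a row does not reach only later rows make up. A row lasts 1/8 s, in which the tool goes at most 62.5 mm and 10.7 degrees, less where a joint would pass 70% of its speed; a pose out of reach is approached as far as the arm can. A call with a gripper value outside its range is refused whole. The fingers move at their own pace and stop on an object; "squeeze" is the grip in N (left out, the last holds). Time passes only in rows, so rows that repeat a pose let the fingers close. It gives the time, the measured TCP pose, the force and the opening at its end, in the units of the state.
- robot.get_state(): the state, without advancing time (a new reading comes with each control period).
- robot.get_image(name): name is "scene" or "top"; returns the picture (480x640x3 uint8, blue, green, red); there is no depth.
- robot.camera_info(name): a dict with "mtx" (3x3 intrinsics, pixels), "world_from_camera" (4x4, takes a point from camera to world coordinates). Camera axes: x right, y up, looking along -z (the intrinsics and any distortion apply to the point x, -y, -z); pixel columns grow to the right and rows downward; lengths in m; the calibration is good to about 2 mm. A picture is of the moment at which its call begins. camera_info takes no time and is no camera call.
- robot.finish_job(): hands the job in, once; it reports no verdict.
Trained networks look in the newest picture that a camera, given by its name, has taken for a name from the list of things; names that differ only in an ending like _2 or _b are one class to them, and where a whole thing is asked for, a point or a joint stands for the part that bears it (a point fixed in the world has none). Each returns a list of dicts, best first, with "conf" (0 to 1); they miss things now and then, are a little off and sometimes report something else, mostly with a low value. They report only what shows in the picture. A call takes as long as a camera call. They do not tell look-alikes from the thing itself.
- robot.trace(camera, label): "region" (480x640 bool, what is visible of it) and "rect" ([left, top, right, bottom] in pixels, round what is visible of it).
The state is a dict: "time": time; "joint_pos": joint angles; "joint_velocities": joint speeds; "tau": joint torques, N m; "tool_pos": TCP position; "orientation": TCP orientation; "ft_force": force on the tool from outside, world axes, zero at the start; "ft_torque": the same for the moment, N m; "grip_width": finger opening in m.
Only numpy, scipy, OpenCV 4.12 (cv2) and the standard library are available. Lean on these libraries where they do the work, as an engineer would, in place of code of your own. Each camera call takes 0.05 s, during which the arm holds its last target. There are 200 camera calls.

### The job

Get the steel test panel ready for its cross-cut adhesion test: lay it flat in the nest of the clamping fixture, then pull the sprung T-knob of the swing clamp up, turn it anticlockwise so that the arm comes over the panel, and feel for the working notch until the pin snaps in and the pad holds the panel down. Work the knob with light forces: never force its index pin against the rim, the sides of a notch or the end of its travel, and leave the other things on the bench where they are.

Things in the scene. Friction and masses are not known exactly. Their poses are not given: they have to be found in the camera images.
- fixture: Clamping fixture, fixed to the bench: aluminium base plate 130 mm (x) by 186 mm (y), top face 16 mm above the bench. Origin: under the centre of the plate at bench level; z up. The nest lies at y = +35 mm, the vertical axis of the clamp post at y = -40 mm (both x = 0).
- nest (a point): Centre of the nest on the fixture's top face, axes as the fixture's. Four L-shaped corner locators, 6 mm high, bound a space 53 mm (x) by 78 mm (y) for the panel; between them the panel's long sides are free for fingers over 46 mm and its short sides over 30 mm.
- panel: Loose plain steel test panel, 50 mm (x) by 75 mm (y) by 9 mm thick, 0.09 kg, lying flat on the bench. Origin: centre of its underside.
- panel_center (a point): Centre of the panel, half-way up (4.5 mm above its underside); axes as the panel's: x across its 50 mm width, y along its length.
- swing_clamp: Moving part of the clamp: T-knob, skirted hub (radius 29 mm), arm, pad. Origin on its axis; its height above the fixture's origin is the lift, 0 at the start. x points along the arm and the knob's bar. A spring pulls it down: about 6.5 N (weight included) at lift 0, growing 0.5 N per mm; damping 0.6 N per cm/s. Starts parked: x points 24 degrees (give or take 2) anticlockwise of the fixture's x.
- post (a point): Foot of the clamp post: the clamp's axis at the fixture's top face, axes as the fixture's. The post has a parked notch and a working notch, 7 mm deep, sides upright, about 2 degrees of play either way, hidden under the hub. The working notch is in a collar set by hand: it lies somewhere 46 to 86 degrees anticlockwise (seen from above) of the parked one. Turning on after the drop jams the pin.
- knob_grip (a point): Centre of the bar of the T-knob, on the clamp's axis, 76 mm above the clamp's origin (so 76 mm above the bench plus the lift). The bar is 46 mm long (x), 14 mm wide (y), 20 mm high; below it is a neck of radius 7 mm (plastic collar 10 mm), and the hub's top lies 27 mm below this point.
- pad (a point): Centre of the underside of the rubber pad (radius 6 mm) on the arm, 50 mm from the axis. With the panel in the nest and the pin in the working notch it rests on the panel at about 2 mm lift; while the pin rides on the rim it is 5 mm above the panel.
- index_pin: Steel index pin (flat-sided, 5 mm wide, on a radius of 18 to 26 mm, under the hub) and end-stop collar, fixed to the swing clamp, same origin and axes. It leaves a notch at 7 mm lift; end stop at 11 mm lift. Let go between the notches it rides on the flat rim at 7 mm lift, turns with about 0.05 N m, and drops at a notch. Keep the force on it under 20 N; the spring alone presses it on the rim with 10 N.
- tape_roll: Roll of masking tape, 68 mm across, 19 mm high, lying flat (bystander). Origin: centre of its underside.
- brush: Flat brush, 25 by 182 by 10 mm, long side along its y (bystander). Origin: centre of its underside.
- beaker_small: Small clear beaker, 47 mm across, 58 mm high, standing (bystander). Origin: centre of its underside.
- spatula: Spatula with a wooden handle, 18 by 189 by 11 mm, long side along its y (bystander). Origin: centre of its underside.
Things that resemble listed ones, but are neither listed nor needed, are in the scene too. What is shaped like the fixture but green is not meant. Of the things that look like the panel, the larger one is meant.

How it is judged (in metres and radians):
On the way, in this order (a step that is already met when the one before it is completed fails the run):
1. the panel lies flat in the nest and is not yet clamped (horizontal distance between panel_center and nest below 0.004 m and z of panel_center in the frame of nest below 0.0065 m and angle between the x axis of panel and the x axis of fixture, either way round below 0.08 rad and contact force between swing_clamp and panel below 0.5 N), for 0.2 s.
2. the pin is down in the working notch and the pad bears on the panel (z of swing_clamp in the frame of fixture below 0.0045 m and contact force between swing_clamp and panel above 3 N), for 0.2 s.
At the end, for the whole second after the job is handed in: The panel lies flat in the nest (centre within 4 mm, height within 1.5 mm, square within 0.08 rad, tilt under 0.04 rad); the pin is down in the working notch (lift under 4.5 mm) and the pad presses the panel with over 3 N; all at rest and released (all of step 2 and horizontal distance between panel_center and nest below 0.004 m and z of panel_center in the frame of nest between 0.003 and 0.006 m and angle between panel's own z axis and vertical below 0.04 rad and angle between the x axis of panel and the x axis of fixture, either way round below 0.08 rad and linear speed of each of swing_clamp, panel below 0.01 m/s); the robot touches nothing.
It fails at once if the index pin is forced: more than 20 N on it from the rim, a notch or the end stop (contact force between index_pin and anything else above 20 N).
It fails at once if the tape roll, brush, beaker or spatula is moved by more than 15 mm (distance of any of tape_roll, brush, beaker_small, spatula from where it was at the start of the episode above 0.015 m).
It also fails if it takes over 70 s, if anything falls off the work surface, if the arm or the gripper's body presses on something with over 40 N, if the wrist force passes 120 N, or if a joint passes its speed limit or range.

## Working session

There is one attempt and no reset: what is moved stays moved. The work goes in short steps, Python scripts to look and compute and a tool call to move; the robot and the scene stay as the last step left them, time stands still between calls to the robot, and variables do not carry over. Pictures are saved under pics/ and viewed, about 8 in all and at most 12, crops included, and the job is handed in when it is done.

Besides the shell and the picture viewer there is one more tool, called after "Request:" in YAML: its name, and indented under it one key for each argument. arm_command: Moves the arm, as the interface text tells. Its arguments: {"type":"object","properties":{"increments":{"type":"array","items":{"type":"array","items":{"type":"array","items":{"type":"number"}}}},"squeeze":{"type":"number"}},"required":["increments"]}

```bash
mkdir -p pics; ls; python3 - <<'E'
from station import robot
import cv2
for n in("scene","top"):
    cv2.imwrite(f"pics/{n}0.png",robot.get_image(n)); print(robot.camera_info(n))
s=robot.get_state(); print(s)
E
```

```text
pics
{'mtx': array([[557.13131231,   0.        , 320.20608498],
       [  0.        , 557.13131231, 250.3131947 ],
       [  0.        ,   0.        ,   1.        ]]), 'world_from_camera': array([[ 0.5504291 ,  0.46004958, -0.69669375, -0.46878885],
       [-0.83454382,  0.27943703, -0.47481739, -0.75313571],
       [-0.02375751,  0.84277478,  0.53774181,  0.87377779],
       [ 0.        ,  0.        ,  0.        ,  1.        ]])}
{'mtx': array([[591.38881606,   0.        , 308.93943622],
       [  0.        , 591.38881606, 243.55581507],
       [  0.        ,   0.        ,   1.        ]]), 'world_from_camera': array([[ 0.01520659,  0.99527982, -0.09584799,  0.44185414],
       [-0.9998793 ,  0.01483112, -0.00462862, -0.07212563],
       [-0.00318524,  0.09590681,  0.99538522,  1.45032491],
       [ 0.        ,  0.        ,  0.        ,  1.        ]])}
{'time': 0.1, 'joint_pos': array([-77.05182862,  33.02925306,   1.42438621,  82.38084994,
        -0.85934519,  64.68826391,  -3.23822476]), 'joint_velocities': array([-0.01099059, -0.17144001,  0.01731679, -0.0649424 ,  0.00324775,
        0.08538251, -0.00674581]), 'tau': array([ 5.49967575e-03, -7.67296815e+01,  2.25762807e+00, -2.86607176e+01,
        1.58495974e-02,  8.60491768e-03,  1.98844589e-05]), 'tool_pos': array([0.20564151, 0.64242779, 0.19771744]), 'orientation': array([[ 9.52399631e-01, -3.82937721e-04,  3.04852090e-01],
       [-3.04852318e-01, -1.48338559e-03,  9.52398479e-01],
       [ 8.75038934e-05, -9.99998826e-01, -1.52951534e-03]]), 'ft_force': array([0.34181996, 0.04632191, 0.45305432]), 'ft_torque': array([-0.00345464, -0.02681721, -0.04381419]), 'grip_width': 0.0852310596092981}
```

View pics/scene0.png

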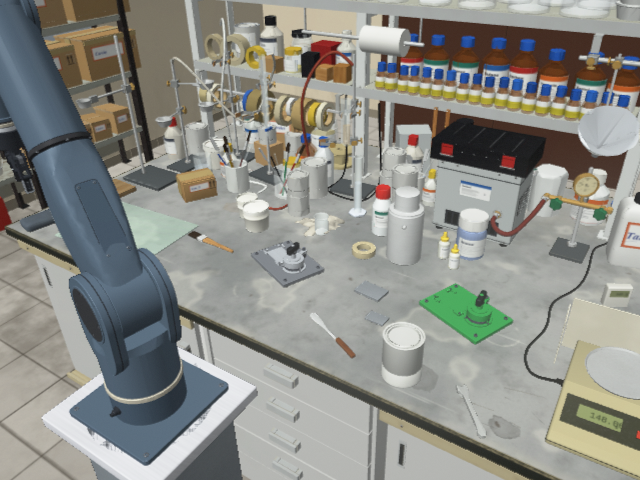

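View pics/top0.png

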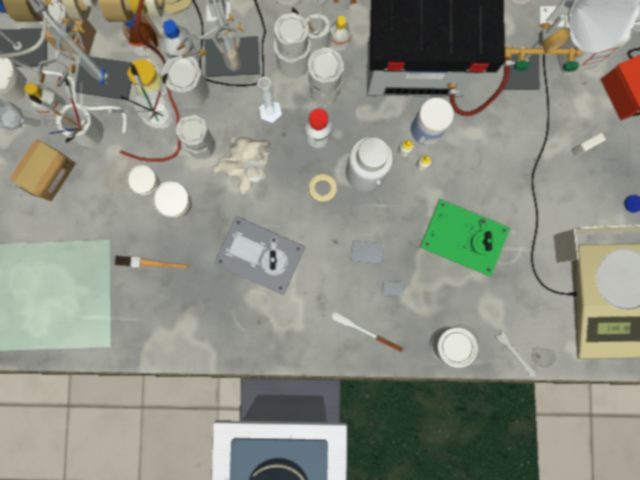

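```bash
cat > h.py <<'E'
from station import robot
import numpy as np, cv2
def toplane(n,px,z):
    c=robot.camera_info(n); px=np.atleast_2d(np.float64(px))
    d=np.c_[(px-c["mtx"][:2,2])/np.diag(c["mtx"])[:2],np.ones(len(px))]*[1,-1,-1]
    T=c["world_from_camera"]; d=d@T[:3,:3].T; o=T[:3,3]
    return (o+d*((z-o[2])/d[:,2])[:,None])[:,:2]
def proj(n,P):
    c=robot.camera_info(n); T=np.linalg.inv(c["world_from_camera"])
    q=np.atleast_2d(P)@T[:3,:3].T+T[:3,3]; q=q*[1,-1,-1]
    return (q[:,:2]/q[:,2:])*np.diag(c["mtx"])[:2]+c["mtx"][:2,2]
def rect(n,mask,z):
    k=max(cv2.findContours(mask.astype(np.uint8),cv2.RETR_EXTERNAL,cv2.CHAIN_APPROX_NONE)[0],key=len)[:,0]
    return cv2.minAreaRect((toplane(n,k,z)*1000).astype(np.float32))
E
python3 - <<'E'
from h import *
im={n:robot.get_image(n) for n in("top","scene")}
for l,z in(("fixture",.016),("panel",.009),("swing_clamp",.049),("tape_roll",.019),("brush",.01),("spatula",.011),("beaker_small",.0)):
  for n in im:
    for d in robot.trace(n,l)[:3]:
      r=rect(n,d["region"],z); print(l,n,round(d["conf"],2),np.round(d["rect"]),[np.round(a,1) for a in r])
def crop(n,x,y,w,h,s,o): cv2.imwrite(o,cv2.resize(im[n][y:y+h,x:x+w],None,fx=s,fy=s,interpolation=cv2.INTER_CUBIC))
crop("top",210,205,200,100,4,"pics/c1.png"); crop("scene",245,225,150,105,5,"pics/c2.png")
E
```

```text
fixture top 0.79 [422. 204. 509. 279.] [array([ 601.5, -443.4]), array([184.9, 130.9]), np.float64(68.0)]
fixture top 0.57 [215. 215. 306. 295.] [array([550.4,  56.3]), array([188.1, 131. ]), np.float64(66.8)]
fixture scene 0.84 [421. 286. 512. 347.] [array([ 610.4, -453.4]), array([193.3, 172.9]), np.float64(68.3)]
fixture scene 0.58 [254. 237. 323. 285.] [array([549.9,  47. ]), array([203.2, 150.8]), np.float64(66.0)]
panel top 0.82 [380. 280. 404. 297.] [array([ 474.8, -270.1]), array([53.3, 34.3]), np.float64(84.5)]
panel top 0.76 [349. 241. 384. 264.] [array([ 563.3, -206.4]), array([75.1, 49.6]), np.float64(83.7)]
panel scene 0.92 [355. 279. 388. 306.] [array([ 558.5, -208.9]), array([80.5, 57.3]), np.float64(82.3)]
panel scene 0.5 [366. 310. 386. 330.] [array([ 468.6, -272. ]), array([55.4, 44.8]), np.float64(87.8)]
swing_clamp top 0.72 [470. 217. 498. 255.] [array([ 596.4, -472.8]), array([80.4, 61.3]), np.float64(27.2)]
swing_clamp top 0.69 [263. 241. 283. 272.] [array([548.3,  19.4]), array([81.1, 52.3]), np.float64(1.1)]
swing_clamp scene 0.83 [468. 288. 492. 321.] [array(
[... 528 characters left out ...]
ay([527.6, 319.3]), array([181.5,  23.4]), np.float64(86.5)]
brush scene 0.64 [190. 231. 236. 251.] [array([519.5, 316.1]), array([187.8,  35.9]), np.float64(83.3)]
spatula top 0.76 [332. 313. 404. 353.] [array([ 368.8, -207.8]), array([187.5,  17.2]), np.float64(64.4)]
spatula scene 0.79 [314. 314. 359. 356.] [array([ 361. , -215.1]), array([178.5,  15. ]), np.float64(65.2)]
spatula scene 0.21 [282. 240. 306. 270.] [array([593.1,  56. ]), array([136.5,  61.7]), np.float64(24.2)]
beaker_small top 0.71 [242. 160. 264. 182.] [array([762.5,  78.2]), array([58.5, 47.4]), np.float64(1.5)]
beaker_small scene 0.5 [316. 215. 330. 239.] [array([794.9, 102.9]), array([140. ,  45.4]), np.float64(32.7)]
```

View pics/c1.png

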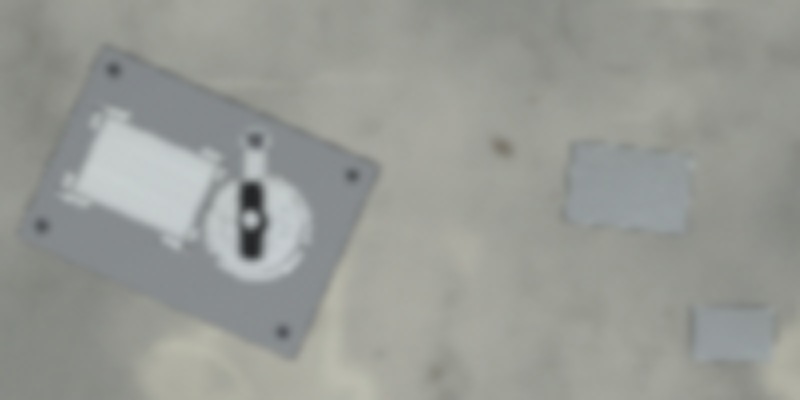

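View pics/c2.png

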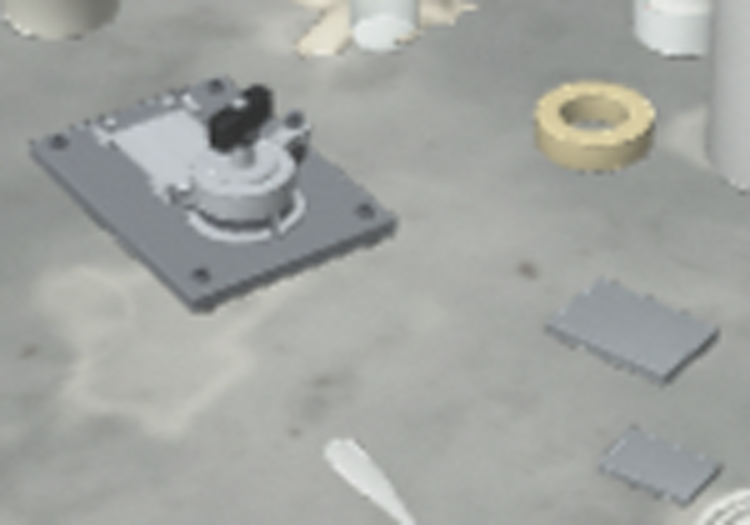

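```bash
cat >> h.py <<'E'
from scipy.optimize import minimize
def fitrect(ims,w,h,x0,e=.003,dof=4):
    """x0=[x,y,yaw_deg,z]; maximise the colour step over the sides of a horizontal w by h rectangle"""
    t=np.linspace(-.45,.45,60)
    def f(p):
        p=np.r_[p,x0[dof:]]; a=np.radians(p[2]); R=np.array([[np.cos(a),-np.sin(a)],[np.sin(a),np.cos(a)]]); s=0
        for n,im in ims.items():
            for sx,sy in((1,0),(-1,0),(0,1),(0,-1)):
                v=[]
                for k in(-e,e):
                    q=np.c_[sx*(w/2+k)+abs(sy)*t*w, sy*(h/2+k)+abs(sx)*t*h]@R.T+p[:2]
                    u=proj(n,np.c_[q,np.full(len(q),p[3])]).astype(np.float32)
                    v.append(cv2.remap(im,u[None,:,0],u[None,:,1],cv2.INTER_LINEAR)[0].astype(float))
                s-=np.linalg.norm(np.median(v[1]-v[0],0))
        return s
    x=np.float64(x0[:dof]); S=np.vstack([x]+[x+d for d in np.diag([.004,.004,3,.004][:dof])])
    r=minimize(f,x,method="Nelder-Mead",options=dict(initial_simplex=S,xatol=1e-5,fatol=.01,maxiter=600)); return np.r_[r.x,r.fun]
E
python3 - <<'E'
from h import *
im={n:robot.get_image(n) for n in("top","scene")}
for l,w,h,x0 in(("fix",.13,.186,[.5504,.0563,-23.2,.016]),("panel",.05,.075,[.563,-.206,-6.3,.009])):
  for ns in(["top"],["scene"],["top","scene"]):
    for dof in (3,4) if len(ns)==2 else (3,): print(l,ns,dof,np.round(fitrect({n:im[n] for n in ns},w,h,x0,dof=dof),4))
# bar: black pixels of the knob
for n,(x,y,w,h) in dict(top=(262,240,24,34),scene=(284,240,18,18)).items():
    c=im[n][y:y+h,x:x+w].max(2)<70; m=np.zeros((480,640),bool); m[y:y+h,x:x+w]=c
    print(n,[np.round(a,1) for a in rect(n,m,.086)],m.sum())
    v,u=np.nonzero(m); print(u.mean(),v.mean(), toplane(n,[[u.mean(),v.mean()]],.086),toplane(n,[[u.mean(),v.mean()]],.076))
E
```

```text
fix ['top'] 3 [ 5.512000e-01  5.450000e-02 -2.332500e+01 -1.024328e+02]
fix ['scene'] 3 [ 5.497000e-01  5.630000e-02 -2.246400e+01 -1.410392e+02]Traceback (most recent call last):
  File "<stdin>", line 5, in <module>
  File "h.py", line 31, in fitrect
    r=minimize(f,x,method="Nelder-Mead",options=dict(initial_simplex=S,xatol=1e-5,fatol=.01,maxiter=600)); return np.r_[r.x,r.fun]
    res = _minimize_neldermead(fun, x0, args, callback, bounds=bounds,
                               **options)
    fsim[j] = func(sim[j])
              ~~~~^^^^^^^^
    fx = function(np.copy(x), *(wrapper_args + args))
  File "h.py", line 26, in f
    u=proj(n,np.c_[q,np.full(len(q),p[3])]).astype(np.float32)
      ~~~~^^^^^^^^^^^^^^^^^^^^^^^^^^^^^^^^^
  File "h.py", line 9, in proj
    c=robot.camera_info(n); T=np.linalg.inv(c["world_from_camera"])
ValueError: time passes only in moves, steps and waits
```

```bash
sed -i 's/robot.camera_info(n)/CI[n]/; s/^import numpy as np, cv2/import numpy as np, cv2\nCI={n:robot.camera_info(n) for n in("top","scene")}/' h.py
python3 - <<'E'
from h import *
im={n:robot.get_image(n) for n in("top","scene")}
for l,w,h,x0 in(("fix",.13,.186,[.5504,.0563,-23.2,.016]),("panel",.05,.075,[.563,-.206,-6.3,.009])):
  for ns in(["top"],["scene"],["top","scene"]):
    for dof in (3,4) if len(ns)==2 else (3,): print(l,ns,dof,np.round(fitrect({n:im[n] for n in ns},w,h,x0,dof=dof),4))
for n,(x,y,w,h) in dict(top=(262,240,24,34),scene=(284,240,18,18)).items():
    c=im[n][y:y+h,x:x+w].max(2)<70; m=np.zeros((480,640),bool); m[y:y+h,x:x+w]=c
    print(n,[np.round(a,1) for a in rect(n,m,.086)],m.sum())
    v,u=np.nonzero(m); print(u.mean(),v.mean(), toplane(n,[[u.mean(),v.mean()]],.086),toplane(n,[[u.mean(),v.mean()]],.076))
E
```

```text
fix ['top'] 3 [ 5.509000e-01  5.380000e-02 -2.338650e+01 -1.014191e+02]
fix ['scene'] 3 [ 5.496000e-01  5.680000e-02 -2.269960e+01 -1.419034e+02]
fix ['top', 'scene'] 3 [ 5.501000e-01  5.550000e-02 -2.300500e+01 -2.309259e+02]
fix ['top', 'scene'] 4 [ 5.504000e-01  5.560000e-02 -2.334900e+01  1.570000e-02 -2.299087e+02]
panel ['top'] 3 [  0.5657  -0.2043  -6.5653 -61.0222]
panel ['scene'] 3 [   0.5619   -0.2054   -5.9823 -157.3088]
panel ['top', 'scene'] 3 [   0.5629   -0.205    -5.5035 -200.1823]
panel ['top', 'scene'] 4 [ 5.654000e-01 -2.037000e-01 -6.747200e+00  6.000000e-03 -2.160438e+02]
top [array([522.2,  17.6]), array([13.9,  6.9]), np.float64(1.2)] 44
272.5 259.3863636363636 [[0.53520461 0.01790475]] [[0.53588883 0.01856464]]
scene [array([521.7,  11.2]), array([57. , 24.7]), np.float64(15.3)] 80
292.3875 248.825 [[0.51970527 0.00947373]] [[0.53225315 0.01915424]]
```

```bash
cat >> h.py <<'E'
def go(x,y,z,head):
    s=robot.get_state(); R=s["orientation"]; d=np.array([x,y,z])-s["tool_pos"]
    zt=[np.cos(np.radians(head)),np.sin(np.radians(head)),0]; G=np.c_[np.cross([0,0,-1],zt),[0,0,-1],zt]
    r=cv2.Rodrigues(R.T@G)[0][:,0]*180/np.pi
    print("t",round(s["time"],2),"pos",np.round(s["tool_pos"],4),"head",round(np.degrees(np.arctan2(R[1,2],R[0,2])),2),"F",np.round(s["ft_force"],1),"T",np.round(s["ft_torque"],2),"w",round(s["grip_width"],4))
    print("turn",np.round(r,1),"shift",np.round(R.T@d,4))
E
python3 -c "
from h import *
go(.5635,-.205,.10,-6.3)"
```

```text
t 1.1 pos [0.2058 0.6429 0.1985] head 72.25 F [ 0.4 -0.3 -0.1] T [ 0.05  0.04 -0.01] w 0.0853
turn [-0.  78.5  0. ] shift [ 0.5992  0.0985 -0.6985]
```

Request:
arm_command:
  increments:
    - [[0,78.5,0,0.599,0.0,-0.6985,0.8],[0,78.5,0,0.599,0.0,-0.6985,0.8],[0,78.5,0,0.599,0.0,-0.6985,0.8],[0,78.5,0,0.599,0.0,-0.6985,0.8],[0,78.5,0,0.599,0.0,-0.6985,0.8],[0,78.5,0,0.599,0.0,-0.6985,0.8],[0,78.5,0,0.599,0.0,-0.6985,0.8],[0,78.5,0,0.599,0.0,-0.6985,0.8],[0,78.5,0,0.599,0.0,-0.6985,0.8],[0,78.5,0,0.599,0.0,-0.6985,0.8],[0,78.5,0,0.599,0.0,-0.6985,0.8],[0,78.5,0,0.599,0.0,-0.6985,0.8],[0,78.5,0,0.599,0.0,-0.6985,0.8],[0,78.5,0,0.599,0.0,-0.6985,0.8],[0,78.5,0,0.599,0.0,-0.6985,0.8],[0,78.5,0,0.599,0.0985,-0.6985,0.8],[0,78.5,0,0.599,0.0985,-0.6985,0.8],[0,78.5,0,0.599,0.0985,-0.6985,0.8],[0,78.5,0,0.599,0.0985,-0.6985,0.8],[0,78.5,0,0.599,0.0985,-0.6985,0.8]]
  squeeze: 30

```text
time: 3.6
tool_pos: [0.5645, -0.2053, 0.1019]
orientation: [[-0.109, 0.003, 0.994], [-0.994, -0.001, -0.109], [0.001, -1.0, 0.003]]
ft_force: [-0.1, 0.4, -0.2]
grip_width: 0.0682
```

```bash
python3 -c "
from h import *
go(.5635,-.205,.03,-6.3)
im={n:robot.get_image(n) for n in('top','scene')}
a=cv2.resize(im['top'][200:300,300:430],None,fx=4,fy=4,interpolation=2);b=cv2.resize(im['scene'][210:330,320:410],None,fx=3.33,fy=3.333,interpolation=2)
print(a.shape,b.shape)
cv2.imwrite('pics/p1.png',np.hstack([a,b[:400,:280]]))"
```

```text
t 3.6 pos [ 0.5645 -0.2053  0.1019] head -6.23 F [-0.1  0.4 -0.2] T [-0.02 -0.    0.03] w 0.0682
turn [-0.2  0.1  0. ] shift [-0.0003  0.0719 -0.0012]
(400, 520, 3) (400, 300, 3)
```

View pics/p1.png

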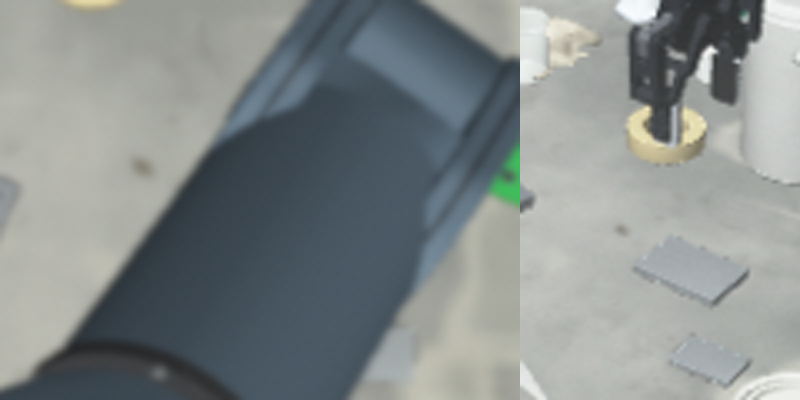

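Request:
arm_command:
  increments:
    - [[0,0,0,0,0.04,-0.001,0.8],[0,0,0,0,0.08,-0.001,0.8],[0,0,0,0,0.09,-0.001,0.8],[0,0,0,0,0.095,-0.001,0.8],[0,0,0,0,0.099,-0.001,0.8],[0,0,0,0,0.101,-0.001,0.8],[0,0,0,0,0.101,-0.001,0.8],[0,0,0,0,0.101,-0.001,0.8]]
  squeeze: 30

```text
time: 4.7
tool_pos: [0.5625, -0.2049, -0.0006]
orientation: [[-0.109, 0.001, 0.994], [-0.994, -0.0, -0.109], [0.0, -1.0, 0.001]]
ft_force: [0.1, 1.2, -0.7]
grip_width: 0.0685
```

Request:
arm_command:
  increments:
    - [[0,0,0,0,0,0,0.3],[0,0,0,0,0,0,0.3],[0,0,0,0,0,0,0.3],[0,0,0,0,0,0,0.3],[0,0,0,0,0,0,0.3],[0,0,0,0,0,0,0.3]]
  squeeze: 35

```text
time: 5.45
tool_pos: [0.5623, -0.2049, -0.001]
orientation: [[-0.109, -0.0, 0.994], [-0.994, -0.0, -0.109], [0.0, -1.0, -0.0]]
ft_force: [0.1, 0.3, 0.1]
grip_width: 0.0259
```

```bash
python3 -c "
from h import *
im=robot.get_image('scene'); s=robot.get_state(); print(s['grip_width'], s['ft_force'])
p=s['tool_pos']; print(proj('scene',[p,p+[0,0,.05],[.5635,-.205,.009]]))
cv2.imwrite('pics/p2.png',cv2.resize(im[230:330,320:440],None,fx=6,fy=6,interpolation=2))"
```

```text
0.025731675509371922 [0.29021924 0.84258535 0.06964816]
[[370.48742247 292.48328621]
 [370.97266513 276.77322916]
 [370.84940286 289.16805295]]
```

View pics/p2.png

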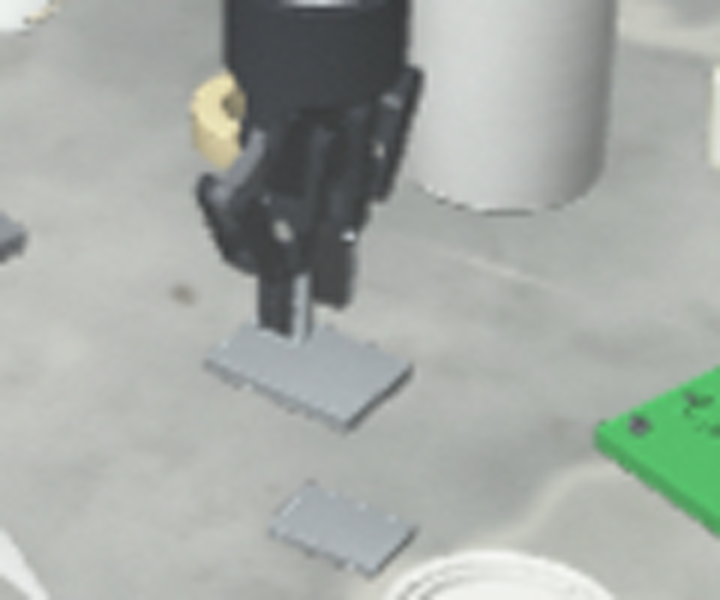

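```bash
python3 -c "
from h import *
for z in (0,.009,.02,.03,.04):
  for dx in(-.018,.018):
    P=[[.5623+dx,-.2049+dy,z] for dy in(-.011,.011)]
    print(z,dx,np.round((proj('scene',P)-[320,230])*6).tolist())
print(robot.get_state()['joint_pos'])
"
```

```text
0 -0.018 [[305.0, 403.0], [260.0, 386.0]]
0 0.018 [[345.0, 360.0], [301.0, 344.0]]
0.009 -0.018 [[306.0, 386.0], [261.0, 370.0]]
0.009 0.018 [[346.0, 343.0], [302.0, 328.0]]
0.02 -0.018 [[306.0, 365.0], [261.0, 349.0]]
0.02 0.018 [[347.0, 323.0], [302.0, 307.0]]
0.03 -0.018 [[307.0, 346.0], [262.0, 330.0]]
0.03 0.018 [[348.0, 304.0], [303.0, 288.0]]
0.04 -0.018 [[307.0, 327.0], [262.0, 311.0]]
0.04 0.018 [[348.0, 285.0], [303.0, 269.0]]
[  2.13064211  42.25820391  21.78767476 106.43524657 -25.08118747
  36.0688076   33.08723481]
```

Request:
arm_command:
  increments:
    - [[0,0,0,0,0,0.001,0.8],[0,0,0,0,0,0.001,0.8],[0,0,0,0,0,0.001,0.8],[0,0,0,0,0,0.001,0.8],[0,0,0,0,0.006,0.001,0.8],[0,0,0,0,0.012,0.001,0.8],[0,0,0,0,0.015,0.001,0.8],[0,0,0,0,0.018,0.001,0.8],[0,0,0,0,0.018,0.001,0.8]]

```text
time: 6.62
tool_pos: [0.5632, -0.205, -0.0192]
orientation: [[-0.109, -0.0, 0.994], [-0.994, 0.0, -0.109], [-0.0, -1.0, -0.0]]
ft_force: [-0.6, -0.9, -0.8]
grip_width: 0.0683
```

```bash
python3 -c "
from h import *
im=robot.get_image('scene'); s=robot.get_state(); print(s['time'],s['grip_width'], s['ft_force'],s['tool_pos'])
cv2.imwrite('pics/p3.png',cv2.resize(im[230:330,320:440],None,fx=6,fy=6,interpolation=2))"
```

```text
6.675 0.06784510471360408 [-0.1634298   0.22346447  0.37991283] [ 0.56324663 -0.20502807 -0.01907421]
```

View pics/p3.png

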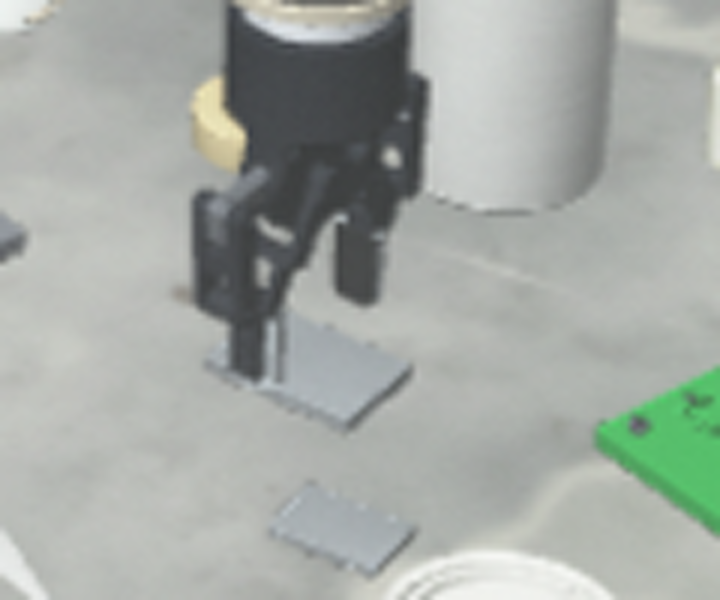

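Request:
arm_command:
  increments:
    - [[0,0,0,0,0.005,0.001,0.8],[0,0,0,0,0.01,0.001,0.8],[0,0,0,0,0.012,0.001,0.8],[0,0,0,0,0.014,0.001,0.8],[0,0,0,0,0.014,0.001,0.8]]

```text
time: 7.3
tool_pos: [0.5642, -0.2051, -0.0331]
orientation: [[-0.109, -0.0, 0.994], [-0.994, 0.0, -0.109], [0.0, -1.0, -0.0]]
ft_force: [1.0, 0.0, 0.6]
grip_width: 0.0682
```

Request:
arm_command:
  increments:
    - [[0,0,0,0,0.001,0,0.8],[0,0,0,0,0.002,0,0.8],[0,0,0,0,0.003,0,0.8],[0,0,0,0,0.003,0,0.8]]

```text
time: 7.8
tool_pos: [0.5643, -0.205, -0.0361]
orientation: [[-0.109, -0.0, 0.994], [-0.994, 0.0, -0.109], [-0.0, -1.0, -0.0]]
ft_force: [0.6, 0.5, -0.8]
grip_width: 0.0685
```

Request:
arm_command:
  increments:
    - [[0,0,0,0,0.001,0,0.8],[0,0,0,0,0.002,0,0.8],[0,0,0,0,0.003,0,0.8],[0,0,0,0,0.003,0,0.8]]

```text
time: 8.3
tool_pos: [0.5642, -0.2051, -0.0391]
orientation: [[-0.109, -0.0, 0.994], [-0.994, 0.0, -0.109], [-0.0, -1.0, -0.0]]
ft_force: [0.9, -0.5, -0.1]
grip_width: 0.0681
```

Request:
arm_command:
  increments:
    - [[0,0,0,0,0.001,0,0.8],[0,0,0,0,0.002,0,0.8],[0,0,0,0,0.003,0,0.8],[0,0,0,0,0.003,0,0.8]]

```text
time: 8.8
tool_pos: [0.5645, -0.2052, -0.04]
orientation: [[-0.109, 0.001, 0.994], [-0.994, 0.0, -0.109], [-0.001, -1.0, 0.001]]
ft_force: [-5.5, 3.5, 24.6]
grip_width: 0.0684
```

Request:
arm_command:
  increments:
    - [[0,0,0,0,-0.009,0,0.8],[0,0,0,0,-0.009,0,0.8],[0,0,0,0,-0.009,0,0.4],[0,0,0,0,-0.009,0,0.4],[0,0,0,0,-0.009,0,0.4],[0,0,0,0,-0.009,0,0.4],[0,0,0,0,-0.009,0,0.4]]
  squeeze: 35

```text
time: 9.68
tool_pos: [0.5643, -0.205, -0.033]
orientation: [[-0.109, -0.0, 0.994], [-0.994, 0.0, -0.109], [-0.0, -1.0, -0.0]]
ft_force: [-1.3, 0.5, 5.6]
grip_width: 0.0485
```

Request:
arm_command:
  increments:
    - [[0,0,0,0,-0.002,0,0.7],[0,0,0,0,-0.003,0,0.7],[0,0,0,0,-0.003,0,0.4],[0,0,0,0,-0.003,0,0.4],[0,0,0,0,-0.003,0,0.4],[0,0,0,0,-0.003,0,0.4],[0,0,0,0,-0.003,0,0.4]]
  squeeze: 40

```text
time: 10.55
tool_pos: [0.5643, -0.2052, -0.0297]
orientation: [[-0.109, 0.0, 0.994], [-0.994, 0.0, -0.109], [-0.0, -1.0, 0.0]]
ft_force: [-2.4, 0.3, 5.1]
grip_width: 0.0481
```

```bash
python3 -c "
from h import *
go(.5643,-.205,.07,-6.3)
im=robot.get_image('scene'); print(np.round(fitrect({'scene':im},.05,.075,[.563,-.205,-6.3,.009],dof=3),4))"
```

```text
t 10.55 pos [ 0.5643 -0.2052 -0.0297] head -6.25 F [-2.4  0.3  5.1] T [0.17 0.31 0.05] w 0.0481
turn [-0.  0. -0.] shift [-0.0002 -0.0997  0.    ]
[   0.5613   -0.205    -6.5811 -151.0492]
```

Request:
arm_command:
  increments:
    - [[0,0,0,0,-0.02,0,0.4],[0,0,0,0,-0.06,0,0.4],[0,0,0,0,-0.11,0,0.4],[0,0,0,0,-0.11,0,0.4]]

```text
time: 11.1
tool_pos: [0.5664, -0.2063, 0.0835]
orientation: [[-0.109, 0.006, 0.994], [-0.994, -0.002, -0.109], [0.001, -1.0, 0.006]]
ft_force: [-0.0, 0.4, -0.6]
grip_width: 0.048
```

```bash
python3 -c "
from h import *
go(.5648,.0877,.08,-23.2)"
```

```text
t 11.1 pos [ 0.5664 -0.2063  0.0835] head -6.26 F [-0.   0.4 -0.6] T [-0.02  0.06  0.01] w 0.048
turn [-0.4 16.9  0. ] shift [-0.2921  0.0029 -0.0337]
```

Request:
arm_command:
  increments:
    - [[0,17,0,-0.291,0,-0.0315,0.4],[0,17,0,-0.291,0,-0.0315,0.4],[0,17,0,-0.291,0,-0.0315,0.4],[0,17,0,-0.291,0,-0.0315,0.4],[0,17,0,-0.291,0,-0.0315,0.4],[0,17,0,-0.291,0,-0.0315,0.4],[0,17,0,-0.291,0,-0.0315,0.4],[0,17,0,-0.291,0,-0.0315,0.4]]

```text
time: 12.1
tool_pos: [0.5646, 0.0858, 0.0798]
orientation: [[-0.397, -0.0, 0.918], [-0.918, -0.001, -0.397], [0.001, -1.0, 0.0]]
ft_force: [0.1, -0.1, 0.1]
grip_width: 0.0479
```

```bash
python3 -c "
from h import *
go(.5648,.0877,.0,-23.2)
im=robot.get_image('scene'); print(np.round(fitrect({'scene':im},.05,.075,[.5648,.0877,-23.2,.119],dof=4),4))
P=[[.5648,.0877,z] for z in(.016,.11)]; print((proj('scene',P)-[230,180])*5)
cv2.imwrite('pics/p4.png',cv2.resize(im[180:290,230:350],None,fx=5,fy=5,interpolation=2))"
```

```text
t 12.1 pos [0.5646 0.0858 0.0798] head -23.39 F [ 0.1 -0.1  0.1] T [-0.    0.03  0.02] w 0.0479
turn [-0.  -0.2  0. ] shift [-0.0019  0.0798 -0.0006]
[ 5.641000e-01  9.390000e-02 -2.148340e+01  1.116000e-01 -1.357433e+02]
[[252.904227   373.50917526]
 [242.29298181 230.00253749]]
```

View pics/p4.png

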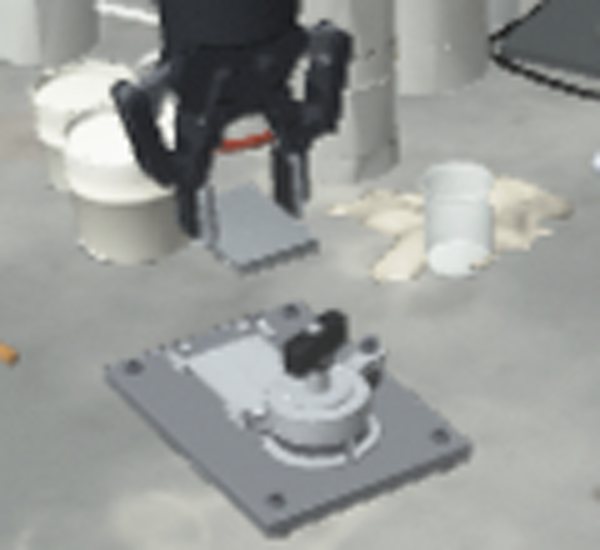

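```bash
python3 -c "
from h import *
im=robot.get_image('scene')
a=np.radians(-23.4); R=np.array([[np.cos(a),-np.sin(a)],[np.sin(a),np.cos(a)]])
for z in(.11,.119):
  q=np.array([[-25,-37.5],[25,-37.5],[25,37.5],[-25,37.5]])/1000@R.T+[.5646,.0858]
  print(z,np.round((proj('scene',np.c_[q,[z]*4])-[230,180])*5).tolist())
for z in(.115,.119,.123): print(fitrect({'scene':im},.05,.075,[.5648,.0867,-23.2,z],dof=3).round(4))
# nest: fit bright floor 53x78 & fixture with blurred margins
im0={'top':cv2.imread('pics/top0.png'),'scene':cv2.imread('pics/scene0.png')}
for n in im0:
  for e in(.002,.004,.006): print(n,e,fitrect({n:im0[n]},.13,.186,[.5508,.0555,-23.2,.016],e=e,dof=3).round(4),'pan',fitrect({n:im0[n]},.05,.075,[.5643,-.205,-6.3,.009],e=e,dof=3).round(4))
"
```

```text
0.11 [[239.0, 273.0], [319.0, 246.0], [251.0, 191.0], [172.0, 217.0]]
0.119 [[238.0, 259.0], [318.0, 231.0], [250.0, 177.0], [171.0, 202.0]]
[ 5.690000e-01  8.900000e-02 -3.098020e+01 -1.796049e+02]
[ 5.612000e-01  8.400000e-02 -2.083270e+01 -1.364632e+02]
[ 5.766000e-01  1.084000e-01 -5.407980e+01 -2.676972e+02]
top 0.002 [ 5.51000e-01  5.41000e-02 -2.28670e+01 -7.76818e+01] pan [  0.5652  -0.2045  -6.7832 -47.918 ]
top 0.004 [ 5.51000e-01  5.39000e-02 -2.34969e+01 -1.16232e+02] pan [  0.5662  -0.2038  -8.2705 -64.8386]
top 0.006 [ 5.519000e-01  5.280000e-02 -2.427780e+01 -1.273034e+02] pan [  0.5664  -0.2019 -11.153  -66.4005]
scene 0.002 [ 5.494000e-01  5.620000e-02 -2.278880e+01 -1.116202e+02] pan [   0.5619   -0.2057   -5.876  -129.4256]
scene 0.004 [ 5.50300e-01  5.62000e-02 -2.29796e+01 -1.57017e+02] pan [   0.562    -0.2047   -7.1682 -166.8588]
scene 0.006 [ 5.53000e-01  5.62000e-02 -2.33062e+01 -1.61416e+02] pan [   0.5636   -0.2028   -6.3633 -169.5035]
```

Request:
arm_command:
  increments:
    - [[0,0,0,0,0.03,0,0.4],[0,0,0,0,0.06,0,0.4],[0,0,0,0,0.075,0,0.4],[0,0,0,0,0.083,0,0.4],[0,0,0,0,0.083,0,0.4],[0,0,0,0,0.083,0,0.4]]

```text
time: 12.95
tool_pos: [0.5653, 0.0876, -0.0022]
orientation: [[-0.395, 0.001, 0.919], [-0.919, 0.0, -0.395], [-0.001, -1.0, 0.001]]
ft_force: [-0.4, 0.2, -0.8]
grip_width: 0.0478
```

```bash
python3 -c "
from h import *
go(.5645,.0875,-.014,-23.2)
im=robot.get_image('scene'); s=robot.get_state(); p=s['tool_pos']
cv2.imwrite('pics/p5.png',cv2.resize(im[210:290,245:345],None,fx=7,fy=7,interpolation=2))
a=np.radians(-23.2); R=np.array([[np.cos(a),-np.sin(a)],[np.sin(a),np.cos(a)]])
Q=np.array([[-25,-37.5],[25,-37.5],[25,37.5],[-25,37.5]])/1000@R.T+p[:2]
print(np.round((proj('scene',np.c_[Q,[p[2]+.03]*4])-[245,210])*7).tolist())
Q=np.array([[-65,-93],[65,-93],[65,93],[-65,93]])/1000@R.T+[.5507,.0553]
print(np.round((proj('scene',np.c_[Q,[.016]*4])-[245,210])*7).tolist())
"
```

```text
t 12.95 pos [ 0.5653  0.0876 -0.0022] head -23.25 F [-0.4  0.2 -0.8] T [-0.02 -0.   -0.  ] w 0.0478
turn [-0.1 -0.1 -0. ] shift [ 0.0004  0.0118 -0.0007]
[[241.0, 350.0], [349.0, 310.0], [255.0, 229.0], [149.0, 267.0]]
[[269.0, 520.0], [558.0, 406.0], [314.0, 204.0], [40.0, 301.0]]
```

View pics/p5.png

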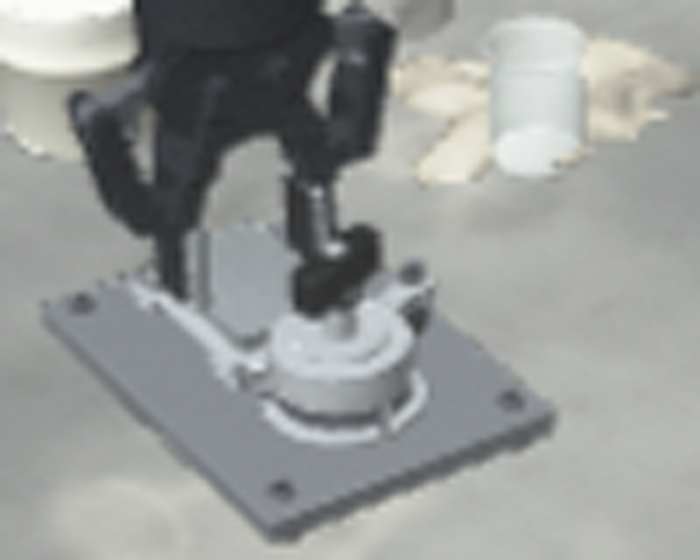

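Request:
arm_command:
  increments:
    - [[0,0,0,0,0.004,-0.0005,0.4],[0,0,0,0,0.006,-0.0005,0.4],[0,0,0,0,0.0075,-0.0005,0.4],[0,0,0,0,0.0075,-0.0005,0.4]]

```text
time: 13.5
tool_pos: [0.5646, 0.0882, -0.0102]
orientation: [[-0.394, 0.001, 0.919], [-0.919, 0.001, -0.394], [-0.001, -1.0, 0.0]]
ft_force: [-0.8, 2.3, 5.3]
grip_width: 0.0481
```

Request:
arm_command:
  increments:
    - [[0,0,0,0,0.001,0,0.4],[0,0,0,0,0.002,0,0.4],[0,0,0,0,0.002,0,0.4]]

```text
time: 13.88
tool_pos: [0.5647, 0.0883, -0.0125]
orientation: [[-0.394, 0.001, 0.919], [-0.919, 0.0, -0.394], [-0.001, -1.0, 0.0]]
ft_force: [1.9, 3.4, 1.3]
grip_width: 0.0482
```

```bash
python3 -c "
from h import *
go(.5645,.0875,-.014,-23.2)"
```

```text
t 13.88 pos [ 0.5647  0.0883 -0.0125] head -23.22 F [1.9 3.4 1.3] T [ 0.72 -0.44  0.09] w 0.0482
turn [-0. -0. -0.] shift [0.0008 0.0015 0.0002]
```

Request:
arm_command:
  increments:
    - [[0,0,0,0,0.001,0,0.4],[0,0,0,0,0.0018,0,0.4],[0,0,0,0,0.0018,0,0.4]]

```text
time: 14.25
tool_pos: [0.5646, 0.0883, -0.0137]
orientation: [[-0.394, 0.001, 0.919], [-0.919, 0.001, -0.394], [-0.001, -1.0, 0.0]]
ft_force: [0.2, 4.5, 10.3]
grip_width: 0.0477
```

Request:
arm_command:
  increments:
    - [[0,0,0,0,0,0,0.72],[0,0,0,0,0,0,0.72],[0,0,0,0,0,0,0.72],[0,0,0,0,-0.02,0,0.72],[0,0,0,0,-0.06,0,0.72],[0,0,0,0,-0.12,0,0.72],[0,0,0,0,-0.15,0,0.72],[0,0,0,0,-0.15,0,0.72]]

```text
time: 15.25
tool_pos: [0.5655, 0.0876, 0.1379]
orientation: [[-0.395, 0.004, 0.919], [-0.919, 0.001, -0.395], [-0.002, -1.0, 0.003]]
ft_force: [0.5, 0.9, -0.8]
grip_width: 0.0614
```

```bash
python3 -c "
from h import *
go(.5345,.0187,.13,-89.2)
im=robot.get_image('scene'); 
cv2.imwrite('pics/p6.png',cv2.resize(im[220:290,250:340],None,fx=8,fy=8,interpolation=2))
print(fitrect({'scene':im},.05,.075,[.5645,.0875,-23.2,.025],e=.002,dof=3).round(4))
"
```

```text
t 15.25 pos [0.5655 0.0876 0.1379] head -23.26 F [ 0.5  0.9 -0.8] T [0.02 0.03 0.  ] w 0.0614
turn [-0.1 65.9 -0.2] shift [ 0.0756  0.0077 -0.0013]
[  0.563    0.0865 -23.3072 -55.2754]
```

View pics/p6.png

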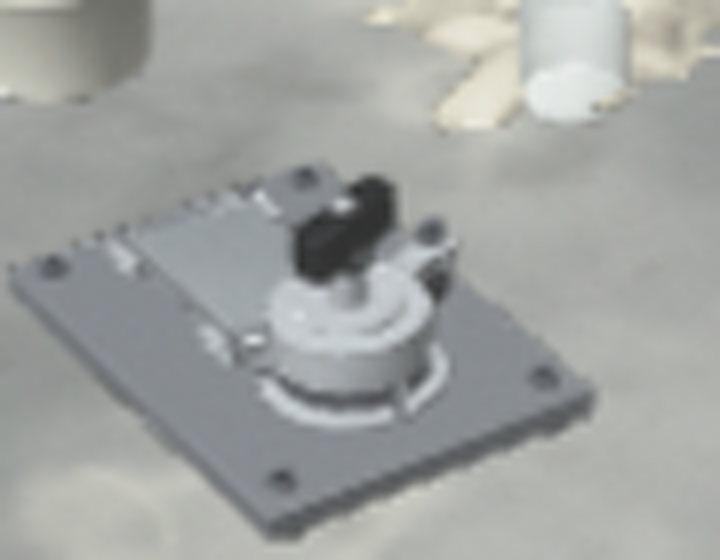

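```bash
python3 -c "
from h import *
im=cv2.imread('pics/top0.png').max(2).astype(float)
x,y,w,h=264,246,18,28
c=im[y:y+h,x:x+w]; W=np.clip(130-c,0,None); v,u=np.mgrid[y:y+h,x:x+w]
print(np.round(c[::3]).astype(int))
P=toplane('top',np.c_[u.ravel(),v.ravel()],.086); W=W.ravel(); m=(W[:,None]*P).sum(0)/W.sum()
C=((P-m)*W[:,None]).T@(P-m)/W.sum(); e,V=np.linalg.eigh(C); print(m,np.degrees(np.arctan2(V[1,1],V[0,1])),np.sqrt(e*12))
"
```

```text
[[162 149 140 138 139 141 153 174 191 196 194 184 164 148 141 140 140 140]
 [168 161 150 145 146 145 146 156 164 167 168 170 173 171 167 163 157 148]
 [156 171 184 192 183 148  96  54  42  45  64 111 160 189 199 198 197 195]
 [187 196 196 193 180 144  91  51  42  41  54 101 156 190 201 203 203 202]
 [191 191 192 193 182 150 127 145 159 148 114 102 138 176 195 201 200 200]
 [196 192 192 193 179 144 115 130 146 136 104  81 113 162 191 200 199 198]
 [197 195 193 193 183 147  94  53  44  44  62 107 158 189 200 202 201 201]
 [192 197 199 196 183 148  98  57  44  45  69 118 167 194 202 204 205 203]
 [165 182 193 199 199 193 181 166 157 158 169 185 197 202 203 199 191 187]
 [142 146 152 161 173 185 192 194 194 195 195 194 191 190 188 183 176 169]]
[0.53494488 0.01784795] -178.71330283034087 [0.01190124 0.04667628]
```

Request:
arm_command:
  increments:
    - [[0,65.6,0,0.0754,0.02,0,0.45],[0,65.6,0,0.0754,0.046,0,0.45],[0,65.6,0,0.0754,0.046,0,0.45],[0,65.6,0,0.0754,0.046,0,0.45],[0,65.6,0,0.0754,0.046,0,0.45],[0,65.6,0,0.0754,0.046,0,0.45],[0,65.6,0,0.0754,0.046,0,0.45],[0,65.6,0,0.0754,0.046,0,0.45],[0,65.6,0,0.0754,0.046,0,0.45]]

```text
time: 16.42
tool_pos: [0.5343, 0.0184, 0.0895]
orientation: [[-1.0, -0.0, 0.022], [-0.022, 0.0, -1.0], [0.0, -1.0, -0.0]]
ft_force: [0.1, 0.5, -0.2]
grip_width: 0.0382
```

```bash
python3 -c "
from h import *
go(.5348,.0187,.030,-88.9); print(robot.get_state()['joint_pos'])
im=robot.get_image('scene'); 
cv2.imwrite('pics/p7.png',cv2.resize(im[200:280,250:340],None,fx=7,fy=7,interpolation=2))
"
```

```text
t 16.43 pos [0.5343 0.0184 0.0895] head -88.72 F [ 0.1  0.5 -0.2] T [-0.03  0.03 -0.05] w 0.0382
turn [0.  0.2 0. ] shift [-0.0005  0.0595 -0.0003]
[-39.27006828  39.49393544  53.34676825 112.4272958  -41.89731639
  49.82354422 -51.87848127]
```

View pics/p7.png

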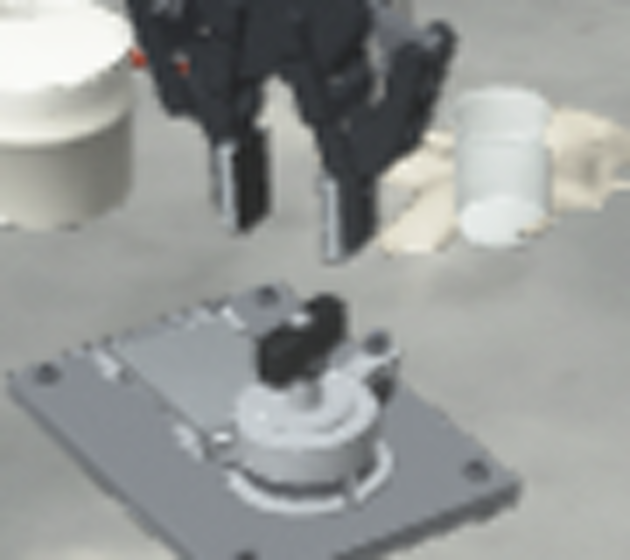

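Request:
arm_command:
  increments:
    - [[0,0.2,0,-0.0003,0.02,-0.0002,0.45],[0,0.2,0,-0.0003,0.04,-0.0002,0.45],[0,0.2,0,-0.0003,0.052,-0.0002,0.45],[0,0.2,0,-0.0003,0.0585,-0.0002,0.45],[0,0.2,0,-0.0003,0.0585,-0.0002,0.45]]

```text
time: 17.1
tool_pos: [0.5347, 0.0186, 0.0312]
orientation: [[-1.0, -0.0, 0.017], [-0.017, 0.0, -1.0], [0.0, -1.0, -0.0]]
ft_force: [0.5, 0.1, 0.7]
grip_width: 0.0382
```

Request:
arm_command:
  increments:
    - [[0,0,0,0,0,0,0.22],[0,0,0,0,0,0,0.2],[0,0,0,0,0,0,0.18],[0,0,0,0,0,0,0.16],[0,0,0,0,0,0,0.14],[0,0,0,0,0,0,0.12]]
  squeeze: 20

```text
time: 17.85
tool_pos: [0.535, 0.02, 0.0315]
orientation: [[-1.0, 0.0, 0.018], [-0.018, 0.002, -1.0], [-0.0, -1.0, -0.002]]
ft_force: [0.3, 5.7, 6.1]
grip_width: 0.0136
```

```bash
python3 -c "
from h import *
go(.5348,.0187,.030,-88.9)
"
```

```text
t 17.85 pos [0.535  0.02   0.0315] head -89.0 F [0.3 5.7 6.1] T [1.24 0.11 0.03] w 0.0136
turn [ 0.1 -0.1 -0. ] shift [0.0002 0.0015 0.0013]
```

Request:
arm_command:
  increments:
    - [[0,0,0,0,0,-0.0014,0.12],[0,0,0,0,-0.001,-0.0014,0.12],[0,0,0,0,-0.002,-0.0014,0.12],[0,0,0,0,-0.002,-0.0014,0.12]]

```text
time: 18.35
tool_pos: [0.5347, 0.0202, 0.0329]
orientation: [[-1.0, -0.0, 0.017], [-0.017, -0.0, -1.0], [0.0, -1.0, 0.0]]
ft_force: [4.0, 1.7, -6.9]
grip_width: 0.0138
```

Request:
arm_command:
  increments:
    - [[0,0,0,0,-0.001,0,0.1],[0,0,0,0,-0.002,0,0.1],[0,0,0,0,-0.003,0,0.1],[0,0,0,0,-0.004,0,0.1],[0,0,0,0,-0.004,0,0.1]]

```text
time: 18.98
tool_pos: [0.5347, 0.0202, 0.0372]
orientation: [[-1.0, -0.0, 0.017], [-0.017, 0.0, -1.0], [0.0, -1.0, -0.0]]
ft_force: [2.6, 2.4, -9.2]
grip_width: 0.0135
```

Request:
arm_command:
  increments:
    - [[0,0,0,0,-0.001,0,0.1],[0,0,0,0,-0.002,0,0.1],[0,0,0,0,-0.0033,0,0.1],[0,0,0,0,-0.0033,0,0.1]]

```text
time: 19.48
tool_pos: [0.5347, 0.0202, 0.0405]
orientation: [[-1.0, -0.0, 0.017], [-0.017, 0.0, -1.0], [0.0, -1.0, -0.0]]
ft_force: [3.9, 3.9, -11.2]
grip_width: 0.014
```

```bash
python3 -c "
from h import *
go(.5348,.0187,.030,-88.9)
"
```

```text
t 19.48 pos [0.5347 0.0202 0.0405] head -89.04 F [  3.9   3.9 -11.2] T [ 0.7  -0.78 -0.04] w 0.014
turn [ 0.  -0.1  0. ] shift [-0.0001  0.0105  0.0015]
```

Request:
arm_command:
  increments:
    - [[0,0,0,-0.0007,0,-0.0007,0.1],[0,-4,0,-0.0007,0,-0.0007,0.1],[0,-8,0,-0.0007,0,-0.0007,0.1],[0,-12,0,-0.0007,0,-0.0007,0.1],[0,-16,0,-0.0007,0,-0.0007,0.1],[0,-20,0,-0.0007,0,-0.0007,0.1],[0,-20,0,-0.0007,0,-0.0007,0.1]]
  squeeze: 30

```text
time: 20.35
tool_pos: [0.5351, 0.0201, 0.0405]
orientation: [[-0.934, -0.0, 0.357], [-0.357, -0.001, -0.934], [0.001, -1.0, 0.0]]
ft_force: [0.9, -0.6, -10.1]
grip_width: 0.0134
```

```bash
python3 -c "
from h import *
go(.5348,.0187,.030,-88.9)
"
```

```text
t 20.35 pos [0.5351 0.0201 0.0405] head -69.11 F [  0.9  -0.6 -10.1] T [-0.05 -0.34  0.02] w 0.0134
turn [-0.  19.8  0. ] shift [0.0007 0.0105 0.0012]
```

Request:
arm_command:
  increments:
    - [[0,-4,0,0,0,0,0.1],[0,-8,0,0,0,0,0.1],[0,-12,0,0,0,0,0.1],[0,-16,0,0,0,0,0.1],[0,-20,0,0,0,0,0.1],[0,-22,0,0,0,0,0.1],[0,-22,0,0,0.0012,0,0.1],[0,-22,0,0,0.0012,0,0.1]]

```text
time: 21.35
tool_pos: [0.5354, 0.0201, 0.0392]
orientation: [[-0.733, 0.0, 0.68], [-0.68, -0.001, -0.733], [0.001, -1.0, 0.001]]
ft_force: [1.1, -3.8, -9.8]
grip_width: 0.0135
```

```bash
python3 -c "
from h import *
go(.5351,.0201,.030,-88.9)
"
```

```text
t 21.35 pos [0.5354 0.0201 0.0392] head -47.16 F [ 1.1 -3.8 -9.8] T [-0.83 -0.47 -0.02] w 0.0135
turn [-0.1 41.7  0. ] shift [ 0.0002  0.0092 -0.0002]
```

Request:
arm_command:
  increments:
    - [[0,0,0,0,0.0006,0,0.1],[0,0,0,0,0.0012,0,0.1],[0,0,0,0,0.0012,0,0.1]]

```text
time: 21.72
tool_pos: [0.5355, 0.0202, 0.0385]
orientation: [[-0.733, 0.0, 0.681], [-0.681, -0.0, -0.733], [-0.0, -1.0, 0.001]]
ft_force: [-1.2, -4.8, -0.7]
grip_width: 0.0131
```

Request:
arm_command:
  increments:
    - [[0,-1,0,0.0005,0,0.0005,0.1],[0,-2,0,0.0005,0,0.0005,0.1],[0,-3,0,0.0005,0,0.0005,0.1]]

```text
time: 22.1
tool_pos: [0.5356, 0.0199, 0.0384]
orientation: [[-0.695, 0.001, 0.719], [-0.719, -0.0, -0.695], [-0.0, -1.0, 0.0]]
ft_force: [0.3, -5.3, 1.8]
grip_width: 0.0135
```

Request:
arm_command:
  increments:
    - [[0,-1,0,0,-0.0004,0,0.1],[0,-2,0,0,-0.0004,0,0.1],[0,-3,0,0,-0.0004,0,0.1]]

```text
time: 22.48
tool_pos: [0.5356, 0.02, 0.0385]
orientation: [[-0.656, 0.0, 0.755], [-0.755, -0.0, -0.656], [-0.0, -1.0, 0.0]]
ft_force: [0.6, -5.4, -1.4]
grip_width: 0.013
```

Request:
arm_command:
  increments:
    - [[0,-1,0,0,0,0,0.1],[0,-2,0,0,0,0,0.1],[0,-3,0,0,0,0,0.1]]

```text
time: 22.85
tool_pos: [0.5356, 0.02, 0.0385]
orientation: [[-0.616, 0.0, 0.788], [-0.788, -0.0, -0.616], [-0.0, -1.0, 0.0]]
ft_force: [1.3, -4.5, -0.2]
grip_width: 0.013
```

Request:
arm_command:
  increments:
    - [[0,-1,0,0,0,0,0.1],[0,-2,0,0,0,0,0.1],[0,-3,0,0,0,0,0.1]]

```text
time: 23.22
tool_pos: [0.5357, 0.0199, 0.0385]
orientation: [[-0.573, 0.0, 0.819], [-0.819, -0.0, -0.573], [0.0, -1.0, 0.001]]
ft_force: [1.6, -5.2, -1.0]
grip_width: 0.0134
```

Request:
arm_command:
  increments:
    - [[0,-1,0,0,0,0,0.1],[0,-2,0,0,0,0,0.1],[0,-3,0,0,0,0,0.1]]

```text
time: 23.6
tool_pos: [0.5357, 0.0199, 0.0385]
orientation: [[-0.53, 0.001, 0.848], [-0.848, -0.0, -0.53], [-0.0, -1.0, 0.001]]
ft_force: [0.7, -5.5, -1.1]
grip_width: 0.0133
```

Request:
arm_command:
  increments:
    - [[0,-1,0,0,0,0,0.1],[0,-2,0,0,0,0,0.1],[0,-3,0,0,0,0,0.1]]

```text
time: 23.98
tool_pos: [0.5358, 0.0199, 0.0385]
orientation: [[-0.485, 0.001, 0.875], [-0.875, -0.0, -0.485], [0.0, -1.0, 0.001]]
ft_force: [1.5, -5.2, -3.5]
grip_width: 0.0134
```

Request:
arm_command:
  increments:
    - [[0,-1,0,0,0,0,0.1],[0,-2,0,0,0,0,0.1],[0,-3,0,0,0,0,0.1]]

```text
time: 24.35
tool_pos: [0.5358, 0.02, 0.0385]
orientation: [[-0.438, 0.001, 0.899], [-0.899, -0.0, -0.438], [0.0, -1.0, 0.001]]
ft_force: [1.5, -5.0, -2.9]
grip_width: 0.0136
```

Request:
arm_command:
  increments:
    - [[0,-1,0,0,0.0001,0,0.1],[0,-2,0,0,0.0001,0,0.1],[0,-3,0,0,0.0001,0,0.1]]

```text
time: 24.72
tool_pos: [0.5359, 0.0199, 0.0384]
orientation: [[-0.391, 0.001, 0.921], [-0.921, -0.0, -0.391], [0.0, -1.0, 0.001]]
ft_force: [1.0, -5.1, -3.3]
grip_width: 0.0135
```

Request:
arm_command:
  increments:
    - [[0,-1,0,0,0.0001,0,0.1],[0,-2,0,0,0.0001,0,0.1],[0,-3,0,0,0.0001,0,0.1]]

```text
time: 25.1
tool_pos: [0.5359, 0.02, 0.0381]
orientation: [[-0.342, 0.001, 0.94], [-0.94, -0.0, -0.342], [0.0, -1.0, 0.001]]
ft_force: [1.4, -4.1, -6.2]
grip_width: 0.0131
```

Request:
arm_command:
  increments:
    - [[0,0,0,0,0,0,0.1],[0,0,0,0,0,0,0.1]]

```text
time: 25.35
tool_pos: [0.5357, 0.0201, 0.0379]
orientation: [[-0.342, 0.0, 0.94], [-0.94, -0.001, -0.342], [0.0, -1.0, 0.0]]
ft_force: [2.8, -5.8, -9.1]
grip_width: 0.0134
```

```bash
python3 -c "
from h import *
go(.5351,.0201,.030,-88.9)
"
```

```text
t 25.35 pos [0.5357 0.0201 0.0379] head -20.01 F [ 2.8 -5.8 -9.1] T [-1.35 -0.88  0.06] w 0.0134
turn [-0.  68.9  0. ] shift [ 0.0002  0.0079 -0.0006]
```

Request:
arm_command:
  increments:
    - [[0,0,0,0,0.0005,0,0.1],[0,0,0,0,0.001,0,0.1],[0,0,0,0,0.001,0,0.1]]

```text
time: 25.72
tool_pos: [0.5357, 0.0202, 0.0369]
orientation: [[-0.342, 0.0, 0.94], [-0.94, -0.0, -0.342], [0.0, -1.0, 0.0]]
ft_force: [1.9, -4.3, -7.9]
grip_width: 0.0135
```

Request:
arm_command:
  increments:
    - [[0,0,0,0,0.001,0,0.1],[0,0,0,0,0.002,0,0.1],[0,0,0,0,0.003,0,0.1],[0,0,0,0,0.003,0,0.1]]

```text
time: 26.22
tool_pos: [0.5356, 0.0201, 0.034]
orientation: [[-0.342, 0.0, 0.94], [-0.94, -0.0, -0.342], [0.0, -1.0, 0.0]]
ft_force: [1.8, -5.3, -7.3]
grip_width: 0.0135
```

Request:
arm_command:
  increments:
    - [[0,0,0,0,0,0,0.2],[0,0,0,0,0,0,0.4],[0,0,0,0,0,0,0.45],[0,0,0,0,0,0,0.45],[0,0,0,0,-0.02,0,0.45],[0,0,0,0,-0.06,0,0.45],[0,0,0,0,-0.12,0,0.45],[0,0,0,0,-0.18,0,0.45],[0,0,0,0,-0.18,0,0.45],[0,0,0,0,-0.18,0,0.45]]

```text
time: 27.48
tool_pos: [0.535, 0.0205, 0.2141]
orientation: [[-0.342, -0.0, 0.94], [-0.94, 0.001, -0.342], [-0.001, -1.0, -0.0]]
ft_force: [-0.1, -0.1, -0.3]
grip_width: 0.038
```

```bash
python3 -c "
from h import *
go(.5351,.0201,.030,-88.9)
im=robot.get_image('scene'); 
cv2.imwrite('pics/p8.png',cv2.resize(im[215:290,250:340],None,fx=8,fy=8,interpolation=2))
b=cv2.imread('pics/scene0.png')
# knob's height: black bar centroid before/after
for i in(b,im):
    c=i[238:262,282:306].max(2); W=np.clip(90-c.astype(float),0,None); v,u=np.mgrid[238:262,282:306]; print((W*u).sum()/W.sum(),(W*v).sum()/W.sum())
print(proj('scene',[[.5351,.0201,.076],[.5351,.0201,.078],[.5351,.0201,.083]]))
print(fitrect({'scene':im},.05,.075,[.5645,.0875,-23.2,.025],e=.002,dof=3).round(4))
"
```

```text
t 27.48 pos [0.535  0.0205 0.2141] head -20.02 F [-0.1 -0.1 -0.3] T [-0.    0.04  0.01] w 0.038
turn [ 0.  68.9 -0. ] shift [0.0005 0.1841 0.0003]
293.0174379610999 248.95372233400403
292.2403314917127 248.33228097868982
[[292.72246466 248.24107377]
 [292.68497297 247.6112185 ]
 [292.59100722 246.03260707]]
[ 5.628000e-01  8.870000e-02 -2.382400e+01 -1.294662e+02]
```

View pics/p8.png

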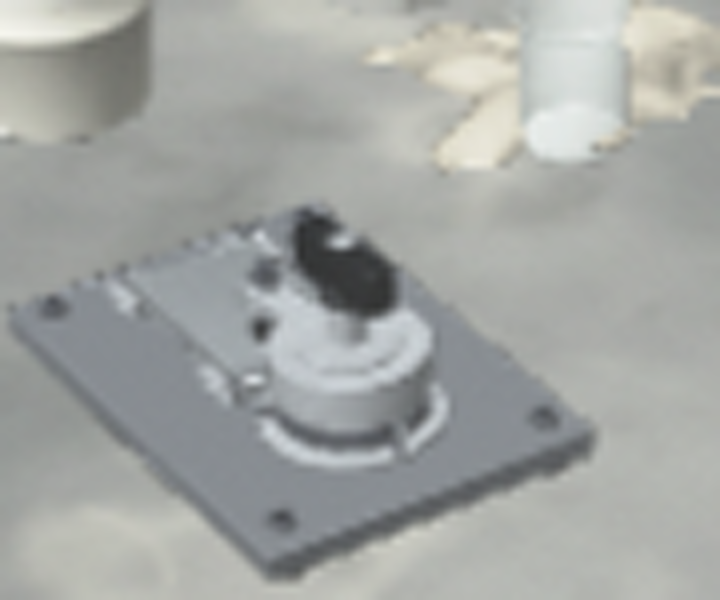

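```bash
python3 -c "
from station import robot
print(robot.finish_job())"
```

```text
the job is handed in; nothing more can be done
None
```

The panel is in the nest and the clamp is down in the working notch. I handed the job in at about 27.5 s of the 70 s, with the gripper clear above the knob. The hand-in gave no verdict.

- **Panel:** I lowered it between the locators by feel. It seated at the expected height, and the gripper position at seating was within about 1 mm of the nest position I worked out. I set it down without the clamp touching it.
- **Clamp:** I lifted the knob about 9 mm and turned it 42° anticlockwise. From there I felt along the rim in 3° steps, with at most about 12 N on the pin by my force estimate. The pin entered the notch at about 69°; I let it down under control and then opened the jaws.
- **Last checks:**
  - The knob sits about 2 mm above its parked height, which matches the pad resting on the panel.
  - The pad is over the panel and the wrist force is about 0 N, so the robot touches nothing.
  - The scene camera puts the panel about 2 mm from my nest estimate, at −23.8° against the fixture's −23.2°.
  - I could not measure the pad force itself. I also did not re-measure the bystanders, though the arm had no unplanned contact.

**What disagreed:**
- **Fingertip height:** the real fingertips stood about 33 to 40 mm above the reported tool point, depending on the opening. The first grasp therefore closed above the panel without touching it. I found the true height by lowering the fingers gently onto the bench, with one press of about 25 N, and used that from then on.
- **Camera positions:** the two cameras differed by 2 to 3 mm, so I used values between them.

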